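# Lock the turntable's spindle collar with an R-clip

### The arm

A 7-joint arm with a two-finger parallel gripper is mounted at the origin on a cart in front of the work surface, level with it; the furniture and walls round the work are solid. World frame = base frame: x ahead of the robot, y to its left, z up, the work surface at z = 0. Lengths are in m, angles in rad, forces in N, time in s.
With the tool pointing down it reaches from about 0.425 to 0.875 m from the base axis. Payload 4.7 kg.
Tool frame: the origin (TCP) lies midway between the tips of the shut fingers; the grasp point (between the pads) lies 19 mm behind it; z points along the fingers, y is the line along which they close (so a half turn about z gives the same grasp; the last joint's range is limited). The gripper opens to 87 mm and grips with 3 to 60 N. Pads are 19 mm wide; open, the fingers measure 117 mm over their backs; the gripper's body (75 mm by 190 mm) begins 51 mm behind the grasp point.
Start: joints at [1.214, 0.321, -0.07, 1.45, 0.023, 1.371, -0.057], TCP at [0.236, -0.606, 0.223] pointing down, gripper open.
Joint ranges: [-2.86, 2.86], [-0.3, 2.09], [-1.38, 1.24], [0.06, 2.45], [-1.56, 4.7], [0.09, 2.05], [-2.69, 2.69]. Speed limits (rad/s): [2.57, 2.57, 3.14, 3.14, 3.14, 3.14, 3.14].

### API

Orientations are given as a rotation vector (axis times angle).
In Python, from bench import ctrl gives the robot as it stands. The module is installed in compiled form; this text tells all that it offers.
- The arm moves only by the shell command python3 -m handwheel 'ROWS' [FORCE]. ROWS is JSON, a list of rows, each a list of 7 numbers: the finger opening in m, from 0 to 0.087, then the shift along the tool's x, y, z in m, then the turn, a rotation vector about the tool's x, y, z in degrees. A call has 1 to 12 rows; each row shifts and turns the commanded pose from where the row before left it, along the tool's axes as they then stand; what a row does not reach is not made up. A row lasts 1/8 s, in which the tool goes at most 62.5 mm and 10.7 degrees, less where a joint would pass 70% of its speed; a pose out of reach is approached as far as the arm can. A call is refused whole if a number of a shift passes 0.0625 or a number of a turn 10.7, either way. A call with a gripper value outside its range is refused whole. The fingers move at their own pace and stop on an object; FORCE is the grip in N (left out, the last holds). Time passes only in rows, so rows that do not move let the fingers close. It gives the time, the measured TCP pose, the force, the opening and the grip force at its end, in the units of the state.
- ctrl.get_state(): the state, without advancing time (a new reading comes with each control period).
- ctrl.get_image(name): name is "scene" or "top" or "wrist"; returns (picture, depth): 420x560x3 uint8, blue, green, red; 420x560 float32, m along the optical axis (not along the pixel's ray), 0 where there is no reading.
- ctrl.camera_info(name): a dict with "intrinsics" (3x3 intrinsics, pixels), "R" (3x3) and "t" (3): a world point X has camera coordinates R X + t. Camera axes: x right, y down, z forward; pixel columns grow to the right and rows downward; lengths in m; the calibration is good to about 2 mm. A picture is of the moment at which its call begins: read the wrist's pose just before it. camera_info takes no time and is no camera call; for the wrist camera it gives the pose at the moment of the call.
- ctrl.close_job(): hands the job in; it is judged then, once.
The state is a dict: "time": time; "joint_positions": joint angles; "qd": joint speeds; "joint_torque": joint torques, N m; "position": TCP position; "tool_rot": TCP orientation; "ft_force": force on the tool from outside, world axes, zero at the start; "torque": the same for the moment, N m; "grip_width": opening from 0.0 (shut) to 1.0 (fully open); "grip_force": force on a finger pad.
Only numpy, scipy, OpenCV 4.12 (cv2) and the standard library are available. Lean on these libraries where they do the work, as an engineer would, in place of code of your own. Each camera call takes 0.05 s, during which the arm holds its last target. There are 200 camera calls.

### The job

Put the kitchen turntable back in order: drop the loose steel collar over the upright spindle so that it lies flat on the wooden plate, then push the straight leg of the R-clip through the spindle's cross-hole above the collar, its bent leg riding round the side of the spindle, until the clip has snapped over and is fully home. Be gentle: feel for the hole and stop when the clip seats rather than ramming clip or fingers against the turntable. Leave the other things on the table where they are.

Things in the scene. Friction and masses are not known exactly. Their poses are not given: they have to be found in the camera images.
- turntable: Fixed round turntable that does not turn: dark wooden plate 160 mm across, its top 36 mm above the table, on a smaller foot. A steel spindle, 20 mm in diameter, stands upright in the middle, its top edge chamfered by 3 mm. Origin: centre of the foot's underside, on the spindle's axis; z up; x along the spindle's cross-hole, pointing away from the robot.
- hole_mark (a point): Nominal middle of the cross-hole on the spindle's axis, 80 mm above the table; axes of the turntable. The spindle is screwed in by hand: the real hole is up to 10 mm higher or lower than this mark (x, y are true). The flat top of the spindle is always 13 mm above the real hole's axis. The hole is 6.5 mm wide and high, opening to 8 mm at both mouths.
- collar: Loose plain steel ring, 40 mm outside, 24 mm bore, 22 mm tall, 90 g, lying flat. Origin: centre of its underside; z along its axis. Seated, it lies on the wooden plate round the spindle, below the hole.
- clip: Loose R-clip of 5 mm steel wire, 104 mm long, 60 to 115 g, lying flat. Origin: middle of its eye, on the underside; x along the legs to their tips, y to the bent leg's side, z up; wire centreline at z = 4.5 mm. The eye (32 mm long) has a straight black sleeve on each side, parallel to x, 21 mm long, 9 mm high, 26 mm wide over both: grip here, fingers closing along y.
- clip_seat (a point): Point on the straight leg's centreline at clip x = 50, y = -5, z = 4.5 mm; on the spindle's axis when the clip is fully home. Axes of the clip. About 9.5 mm behind it (towards the eye) is the front of a rectangular stop, 11 mm wide and 9 mm high, which meets the spindle as this point reaches the axis.
- clip_tip (a point): Square-cut tip of the straight leg, at clip x = 86.5, y = -5, z = 4.5 mm; axes of the clip. Going in, it meets the spindle's near side when clip_seat is 46 mm short of the axis.
- bent_leg (a joint): Spring hinge of the bent leg in the clip's plane (rad): 0 at rest, grows as it spreads, about 0.1 at most in use. The bent leg, 17 mm beside the straight one, has a bulge and a flared tip; it rides on the spindle's side from clip_seat about 24 mm short of the axis, its bulge passes the widest part about 11 mm short, against 5 to 10 N of push, then it snaps on.
- can: Bystander: drinks can, 66 mm wide, 115 mm tall, upright; leave it. Origin: centre of its underside.
- mug: Bystander: white mug, 97 mm tall, upright; leave it. Origin: centre of its underside.
- tape: Bystander: roll of parcel tape, 92 mm wide, 48 mm tall, lying flat; leave it. Origin: centre of its underside.
- cork: Bystander: wine cork, 44 mm long, 23 mm thick, lying; leave it. Origin: centre of its underside.
- opener: Bystander: bottle opener, 174 mm long, lying; leave it. Origin: centre of its underside.
- glass: Bystander: drinking glass, 84 mm wide, 90 mm tall, upright; leave it. Origin: centre of its underside.
- lemon: Bystander: lemon, 71 mm long; leave it. Origin: centre of its underside.

How it is judged:
On the way, in this order (a step that is already met when the one before it is completed fails the run):
1. the collar lies flat on the wooden plate round the spindle (horizontal distance between collar and turntable below 0.004 m and z of collar in the frame of turntable between 0.034 and 0.038 m and angle between collar's own z axis and vertical below 0.06 rad), for 0.2 s.
2. the tip of the straight leg is in the cross-hole (horizontal distance between clip_tip and turntable below 0.008 m and y of clip_tip in the frame of turntable between -0.003 and 0.003 m and z of clip_tip in the frame of turntable between 0.0675 and 0.0925 m and angle between the x axis of clip and the x axis of turntable, either way round below 0.2 rad).
At the end, for the whole second after the job is handed in: Collar flat on the plate round the spindle (2 mm in height, 4 mm off centre); clip fully home: seat point of its straight leg within 2 mm of the spindle's axis along and 2.5 mm across the hole, leg along the hole within 0.15 rad, clip level within 0.4 rad; both at rest (all of step 1 and x of clip_seat in the frame of turntable between -0.002 and 0.002 m and y of clip_seat in the frame of turntable between -0.0025 and 0.0025 m and z of clip_seat in the frame of turntable between 0.0675 and 0.0925 m and angle between the x axis of clip and the x axis of turntable, either way round below 0.15 rad and (angle between clip's own z axis and vertical below 0.4 rad or angle between clip's own z axis and vertical above 2.74 rad) and linear speed of each of clip, collar below 0.02 m/s); the robot touches nothing.
It fails at once if the clip is rammed against the turntable or its spindle (over 25 N) (contact force between clip and turntable above 25 N).
It fails at once if the fingers press on the turntable or its spindle with over 50 N (contact force between the fingers and turntable above 50 N).
It fails at once if the collar is pressed on the turntable with over 50 N (contact force between collar and turntable above 50 N).
It fails at once if one of the other things is moved by more than 30 mm (distance of any of can, mug, tape, cork, opener, glass, lemon from where it was at the start of the episode above 0.03 m).
It also fails if it takes over 72 s, if anything falls off the work surface, if the arm or the gripper's body presses on something with over 40 N, if the wrist force passes 120 N, or if a joint passes its speed limit or range.

## Working session

There is one attempt and no reset: what is moved stays moved. The work goes in short steps, Python scripts to look and compute and a shell command to move; the robot and the scene stay as the last step left them, time stands still between calls to the robot, and variables do not carry over. Pictures are saved under pics/ and viewed, at most 10 in all, crops included, and the job is handed in when it is done.

```bash
mkdir -p pics
cat > h.py <<'E'
import numpy as np,cv2
from bench import ctrl
from scipy.spatial.transform import Rotation as Rn
def cam(n):
    c=ctrl.camera_info(n);K,R,t=[np.array(c[k],float) for k in("intrinsics","R","t")]
    im,d=ctrl.get_image(n);return im,d,K,R,t
def cloud(d,K,R,t):
    v,u=np.mgrid[:d.shape[0],:d.shape[1]]
    P=np.stack([(u-K[0,2])/K[0,0]*d,(v-K[1,2])/K[1,1]*d,d],-1)
    return (P-t)@R
def ray(u,v,z,K,R,t):
    r=R.T@np.array([(u-K[0,2])/K[0,0],(v-K[1,2])/K[1,1],1]);c=-R.T@t
    return c+r*(z-c[2])/r[2]
def st():
    s=ctrl.get_state();print(round(s["time"],2),np.round(s["position"],4),np.round(Rn.from_rotvec(s["tool_rot"]).as_matrix().tolist(),3).tolist(),np.round(s["ft_force"],2),s["grip_width"],s["grip_force"])
    return s
E
python3 - <<'E'
from h import *
st()
for n in("top","scene"):
    im,d,K,R,t=cam(n);cv2.imwrite(f"pics/{n}0.png",im);np.savez(f"{n}0.npz",im=im,d=d,K=K,R=R,t=t);print(n,(-R.T@t).round(3),R.round(2).tolist(),K[0,0])
E
```

```text
0.0 [ 0.2353 -0.6053  0.2214] [[0.932, 0.362, -0.001], [0.362, -0.932, 0.002], [-0.0, -0.002, -1.0]] [ 0.41 -0.66 -0.32] 1.0013586825692868 0.0
top [-0.56   0.016  1.473] [[-0.02, -1.0, -0.01], [-0.77, 0.02, -0.63], [0.63, -0.0, -0.77]] 461.0352475610362
scene [-0.562  0.515  1.129] [[-0.41, -0.91, -0.01], [-0.59, 0.27, -0.76], [0.7, -0.3, -0.65]] 476.6987477099822
```

View pics/top0.png

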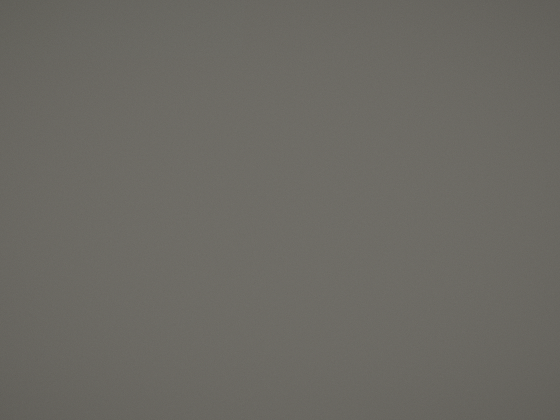

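View pics/scene0.png

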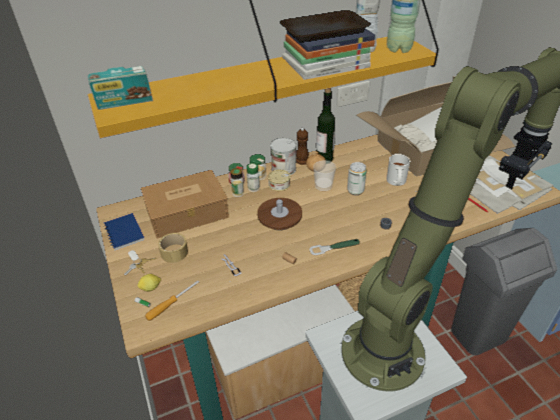

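The top camera shows only grey, so it is useless. The scene view shows the turntable at about (280,212), the spindle top at (280,202), the collar at (386,223), the clip at (232,265), the opener at (335,245) and the cork at (289,258).

Run:
```python
from h import *
z=np.load("scene0.npz");im,d,K,R,t=[z[k] for k in("im","d","K","R","t")]
P=cloud(d,K,R,t)
for n,(u,v) in dict(plate=(268,218),spin=(280,202),collar=(386,223),clip=(232,265),table=(260,245),opener=(345,243),cork=(289,258),can=(357,178),mug=(398,168)).items(): print(n,P[v,u].round(3),ray(u,v,0,K,R,t).round(3))
for n,(a,b,c,e) in dict(collar=(375,210,398,235),clip=(215,250,250,280),plate=(250,190,310,235)).items():
    Q=P[b:e,a:c].reshape(-1,3);lo=.012 if n=="collar" else .004 if n=="clip" else .030
    hi=.042 if n=="plate" else .1
    q=Q[(Q[:,2]>lo)&(Q[:,2]<hi)];print(n,len(q),q.min(0).round(3),q.max(0).round(3),q.mean(0).round(3))
cv2.imwrite("pics/crop0.png",np.hstack([cv2.resize(im[b:b+60,a:a+60],(400,400),interpolation=2) for a,b in((205,235),(250,180))]))
```

```text
plate [0.589 0.088 0.037] [0.627 0.074 0.   ]
spin [0.598 0.038 0.084] [ 0.691 -0.     0.   ]
collar [ 0.43  -0.292 -0.001] [ 0.43  -0.292  0.   ]
clip [0.461 0.265 0.005] [0.466 0.264 0.   ]
table [0.512 0.15  0.001] [0.513 0.149 0.   ]
opener [ 0.39  -0.105  0.015] [ 0.403 -0.113  0.   ]
cork [0.401 0.093 0.02 ] [0.418 0.086 0.   ]
can [ 0.6   -0.266  0.088] [ 0.699 -0.333  0.   ]
mug [ 0.595 -0.439  0.084] [ 0.688 -0.515  0.   ]
collar 72 [ 0.401 -0.302  0.013] [ 0.436 -0.259  0.026] [ 0.418 -0.279  0.019]
clip 124 [0.397 0.197 0.004] [0.524 0.324 0.015] [0.458 0.269 0.007]
plate 1016 [ 0.521 -0.04   0.03 ] [0.685 0.12  0.042] [0.598 0.043 0.036]
```

View pics/crop0.png

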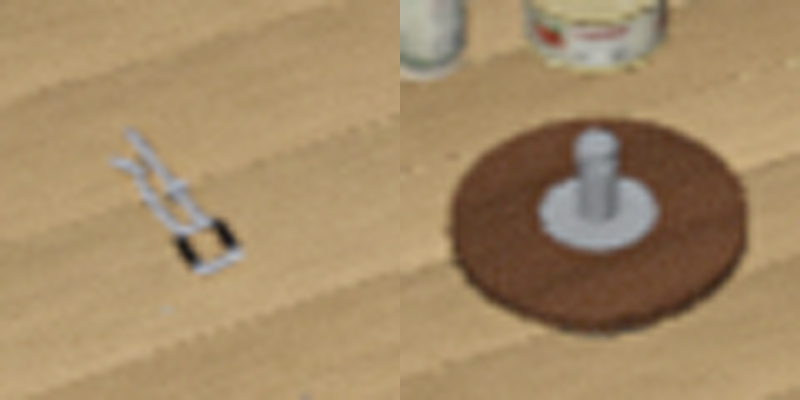

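The clip lies face up near (0.46,0.27), with its tips pointing away from the robot and the bent leg on the left (+y). The spindle is near (0.60,0.04) and the collar near (0.42,-0.28). I'll go over the collar for a wrist view.

```bash
python3 -m handwheel '[[0.087,0.045,-0.037,0,0,0,0],[0.087,0.045,-0.037,0,0,0,0],[0.087,0.045,-0.037,0,0,0,0],[0.087,0.045,-0.037,0,0,0,0],[0.087,0.045,-0.037,0,0,0,0],[0.087,0.045,-0.037,0,0,0,0],[0.087,0,0,0,0,0,0]]' 20
cat > col.py <<'E'
from h import *
import sys
s=st();im,d,K,R,t=cam("wrist");T=Rn.from_rotvec(s["tool_rot"]).as_matrix();p=np.array(s["position"])
c=-R.T@t;print("cam in tool",(T.T@(c-p)).round(3),"axis",(T.T@R[2]).round(3))
P=cloud(d,K,R,t);cv2.imwrite("pics/"+sys.argv[1]+".png",im);np.savez(sys.argv[1]+".npz",im=im,d=d,K=K,R=R,t=t,T=T,p=p)
m=(P[...,2]>.015)&(P[...,2]<.03)&(np.hypot(P[...,0]-.418,P[...,1]+.279)<.05)&(d>0)
if m.sum()>50:
    (cx,cy),r=cv2.minEnclosingCircle(P[m][:,:2].astype(np.float32));print(m.sum(),cx,cy,r,np.median(P[m][:,2]),"shift",(T.T@(np.array([cx,cy,.03])-p)).round(4))
E
python3 col.py w1
```

```text
time: 0.98
position: [0.4096, -0.2958, 0.2226]
tool_rot: [-3.084, -0.594, -0.002]
ft_force: [-1.1, -0.9, 0.4]
grip_width: 1.0
grip_force: 0.0
0.97 [ 0.4096 -0.2958  0.2226] [[0.929, 0.371, 0.001], [0.371, -0.929, 0.001], [0.001, -0.001, -1.0]] [-1.14 -0.91  0.43] 0.9997278971579742 0.0
cam in tool [ 0.07   0.001 -0.163] axis [-0.256  0.     0.967]
643 0.4235343933105469 -0.28309834003448486 0.020001960918307304 0.02215932702831876 shift [ 0.0175 -0.0065  0.1926]
```

View pics/w1.png

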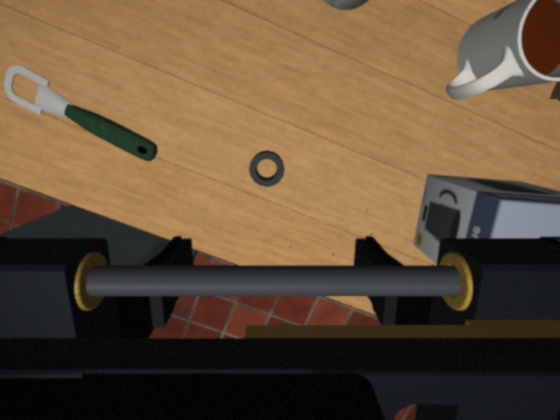

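The wrist view shows the collar at about (267,168). The fit gives radius 20.0 mm and height 22.2 mm, which match the given sizes. I'll grip it with the TCP at z≈0.008.

```bash
python3 -m handwheel '[[0.07,0.0175,-0.0065,0.04,0,0,0],[0.07,0,0,0.055,0,0,0],[0.07,0,0,0.055,0,0,0],[0.07,0,0,0.035,0,0,0],[0.07,0,0,0.020,0,0,0],[0.07,0,0,0.0095,0,0,0],[0.07,0,0,0,0,0,0],[0.02,0,0,0,0,0,0],[0.02,0,0,0,0,0,0],[0.02,0,0,0,0,0,0],[0.02,0,0,0,0,0,0]]' 30; python3 -c "
from h import *
st()"
```

```text
time: 2.4
position: [0.4208, -0.2887, 0.0084]
tool_rot: [3.087, 0.579, 0.0]
ft_force: [-1.2, 0.1, 2.6]
grip_width: 0.448
grip_force: 30.0
2.4 [ 0.4208 -0.2887  0.0084] [[0.932, 0.363, 0.0], [0.363, -0.932, -0.0], [0.0, 0.0, -1.0]] [-1.19  0.06  2.62] 0.44808128328940927 30.02295850776136
```

```bash
python3 -m handwheel '[[0.02,0,0,-0.03,0,0,0],[0.02,0,0,-0.06,0,0,0],[0.02,0,0,-0.06,0,0,0],[0.02,0.036,-0.048,-0.01,0,0,0],[0.02,0.036,-0.048,-0.01,0,0,0],[0.02,0.036,-0.048,-0.01,0,0,0],[0.02,0.036,-0.048,-0.01,0,0,0],[0.02,0.036,-0.048,-0.01,0,0,0],[0.02,0,0,0,0,0,0],[0.02,0,0,0,0,0,0]]'; python3 col.py w2
python3 - <<'E'
from h import *
z=np.load("w2.npz");P=cloud(z["d"],z["K"],z["R"],z["t"]);d=z["d"]
near=np.hypot(P[...,0]-.60,P[...,1]-.04)
pl=(near<.1)&(abs(P[...,2]-.036)<.006)&(d>.1);print("plate",pl.sum(),np.median(P[pl][:,2]),cv2.minEnclosingCircle(P[pl][:,:2].astype(np.float32)))
tp=(near<.04)&(P[...,2]>.075)&(P[...,2]<.11)&(d>.1);q=P[tp];print("spin",tp.sum(),q.mean(0),np.percentile(q[:,2],[5,50,95]))
top=q[q[:,2]>np.percentile(q[:,2],95)-.0025];print(len(top),cv2.minEnclosingCircle(top[:,:2].astype(np.float32)),np.median(top[:,2]))
E
```

```text
time: 3.65
position: [0.5012, -0.0002, 0.2077]
tool_rot: [3.087, 0.58, -0.001]
ft_force: [-0.6, -0.8, -1.2]
grip_width: 0.452
grip_force: 30.0
3.65 [ 5.012e-01 -2.000e-04  2.077e-01] [[0.932, 0.363, -0.001], [0.363, -0.932, -0.001], [-0.001, 0.001, -1.0]] [-0.62 -0.84 -1.18] 0.4518490059922253 29.999271584674716
cam in tool [ 0.07   0.001 -0.163] axis [-0.256  0.     0.967]
plate 21006 0.036532924586622606 ((0.6077347993850708, 0.037985626608133316), 0.07986529171466827)
spin 503 [0.60700436 0.03769176 0.08527605] [0.08264748 0.08575123 0.0871765 ]
360 ((0.6071817278862, 0.03768365830183029), 0.009685259312391281) 0.08612249319475124
```

View pics/w2.png

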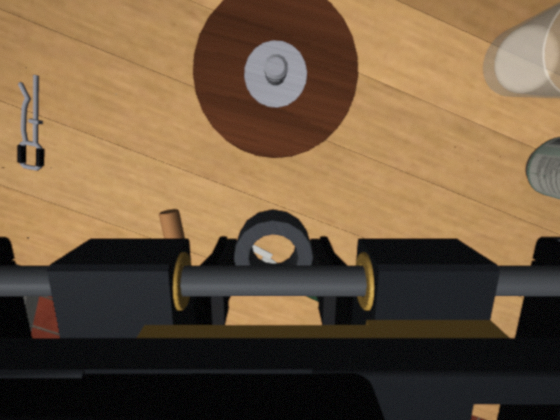

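The wrist view shows the spindle top at (275,69) and the collar held at about (274,240), partly hidden by the rod. Spindle centre is (0.6073,0.0378) with its top at z≈0.0858, so the hole is at about 0.073. Next is the collar's offset in the hand.

Run:
```python
from h import *
from scipy.optimize import least_squares
z=np.load("w2.npz");P=cloud(z["d"],z["K"],z["R"],z["t"]);Q=(P-z["p"])@z["T"];d=z["d"]
m=(abs(Q[...,0])<.035)&(abs(Q[...,1])<.024)&(Q[...,2]>-.03)&(Q[...,2]<.02)&(d>.05)
m[:205]=0;m[265:]=0
q=Q[m];print(len(q),np.percentile(q[:,2],[5,25,50,75,95]).round(4))
tp=m&(abs(Q[...,2]-np.percentile(q[:,2],15))<.003)
a=Q[tp];print(a.min(0),a.max(0))
# outer edge: topmost row per column of collar; ray onto top plane
pts=[]
for u in range(248,302,3):
    v=np.where(tp[:,u])[0]
    if len(v): pts.append(Q[v[0],u,:2])
pts=np.array(pts);r=least_squares(lambda c:np.hypot(*(pts-c).T)-.02,[0,0]);print("collar in tool",r.x,abs(r.fun).max())
r2=least_squares(lambda c:np.hypot(*(pts-c[:2]).T)-c[2],[0,0,.02]);print(r2.x)
print("target",(z["T"].T@(np.array([.6073,.0378,.2])-z["p"])).round(4))
```

```text
3326 [-0.0227 -0.0142 -0.0134 -0.0074  0.0037]
[ 0.00038529 -0.02390225 -0.01771864] [ 0.02440878  0.02396389 -0.01172273]
collar in tool [0.00398825 0.00076698] 0.0006728454552450726
[0.00429654 0.00077    0.01971408]
target [0.1127 0.0031 0.0077]
```

```bash
python3 -m handwheel '[[0.02,0.05,0.0015,0,0,0,0],[0.02,0.05,0.001,0.02,0,0,0],[0.02,0.0085,0,0.04,0,0,0],[0.02,0,0,0.02,0,0,0],[0.02,0,0,0,0,0,0],[0.02,0,0,0,0,0,0]]'; python3 -c "
from h import *
s=st();T=Rn.from_rotvec(s['tool_rot']).as_matrix();c=np.array(s['position'])+T@[.0042,.0006,.0084];print(c,T.T@(np.array([.6073,.0378,.0366])-c))"
```

```text
time: 4.45
position: [0.604, 0.0363, 0.1296]
tool_rot: [3.087, 0.577, 0.003]
ft_force: [0.0, -0.7, -1.0]
grip_width: 0.45
grip_force: 30.0
4.45 [0.604  0.0363 0.1296] [[0.933, 0.361, 0.002], [0.361, -0.933, -0.001], [0.002, 0.002, -1.0]] [ 0.02 -0.65 -0.98] 0.44985516157784516 29.999822862446308
[0.60812487 0.0372131  0.12121468] [-0.00069903 -0.00098093  0.08461216]
```

```bash
python3 -m handwheel '[[0.02,-0.0005,-0.0007,0.020,0,0,0],[0.02,0,0,0.010,0,0,0],[0.02,0,0,0.005,0,0,0],[0.02,0,0,0.005,0,0,0],[0.02,0,0,0,0,0,0]]'
```

```text
time: 5.08
position: [0.6026, 0.0377, 0.0877]
tool_rot: [-3.088, -0.579, 0.001]
ft_force: [0.1, 0.5, -1.0]
grip_width: 0.448
grip_force: 30.0
```

```bash
python3 -m handwheel '[[0.02,0,0,0.012,0,0,0],[0.02,0,0,0.012,0,0,0],[0.02,0,0,0.010,0,0,0],[0.02,0,0,0.004,0,0,0],[0.02,0,0,0,0,0,0]]'
```

```text
time: 5.7
position: [0.6026, 0.0377, 0.0496]
tool_rot: [-3.088, -0.579, 0.001]
ft_force: [0.8, 0.1, -0.3]
grip_width: 0.451
grip_force: 30.0
```

```bash
python3 -m handwheel '[[0.02,0,0,0.003,0,0,0],[0.02,0,0,0,0,0,0],[0.06,0,0,0,0,0,0],[0.06,0,0,0,0,0,0],[0.06,0,0,0,0,0,0],[0.06,0,0,-0.02,0,0,0],[0.06,0,0,-0.04,0,0,0],[0.06,0,0,-0.05,0,0,0],[0.06,-0.05,0,-0.03,0,0,0],[0.06,-0.06,0,0,0,-10,0],[0.06,-0.06,0,0,0,-10,0],[0.06,0,0,0,0,-10,0]]'; python3 -m handwheel '[[0.06,0,0,0,0,0,0]]'; python3 col.py w3;python3 - <<'E'
from h import *
z=np.load("w3.npz");P=cloud(z["d"],z["K"],z["R"],z["t"]);d=z["d"]
n=np.hypot(P[...,0]-.6073,P[...,1]-.0378)
m=(n<.024)&(abs(P[...,2]-.058)<.005)&(d>.1);print(m.sum(),np.median(P[m][:,2]),cv2.minEnclosingCircle(P[m][:,:2].astype(np.float32)))
E
```

```text
time: 7.2
position: [0.4438, -0.0259, 0.202]
tool_rot: [2.89, 0.534, -0.776]
ft_force: [1.1, -0.1, -0.2]
grip_width: 0.69
grip_force: 0.0
time: 7.32
position: [0.4455, -0.0226, 0.1947]
tool_rot: [2.896, 0.548, -0.785]
ft_force: [-0.3, 0.3, 0.1]
grip_width: 0.687
grip_force: 0.0
7.33 [ 0.4455 -0.0226  0.1947] [[0.803, 0.364, -0.471], [0.317, -0.932, -0.179], [-0.504, -0.006, -0.864]] [-0.33  0.33  0.07] 0.6871884249518025 0.0
cam in tool [ 0.07   0.001 -0.163] axis [-0.256  0.     0.967]
0 nan ((0.0, 0.0), 0.0)
  return _methods._mean(a, axis=axis, dtype=dtype,
  ret = ret.dtype.type(ret / rcount)
```

View pics/w3.png

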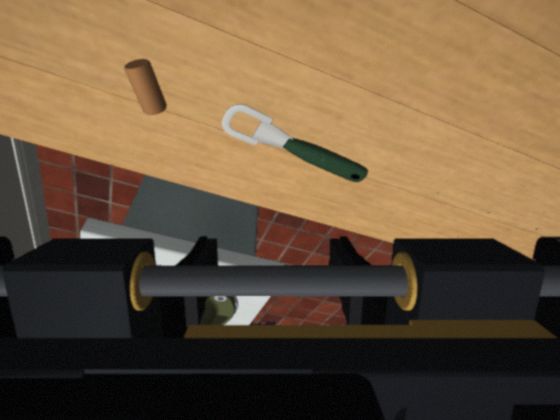

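The tilt was the wrong way: only the cork (145,87) and the opener (295,145) are in view. I'll tilt the other way.

```bash
python3 -m handwheel '[[0.06,0,0,0,0,10.5,0],[0.06,0,0,0,0,10.5,0],[0.06,0,0,0,0,10.5,0],[0.06,0,0,0,0,10.5,0],[0.06,0,0,0,0,10.5,0],[0.06,0,0,0,0,10.5,0],[0.06,0,0,0,0,7,0],[0.06,0,0,0,0,0,0],[0.06,0,0,0,0,0,0]]'; python3 col.py w4;python3 - <<'E'
from h import *
z=np.load("w4.npz");P=cloud(z["d"],z["K"],z["R"],z["t"]);d=z["d"]
n=np.hypot(P[...,0]-.6073,P[...,1]-.0378)
m=(n<.024)&(abs(P[...,2]-.058)<.003)&(d>.1);print(m.sum(),np.median(P[m][:,2]),cv2.minEnclosingCircle(P[m][:,:2].astype(np.float32)))
v,u=np.where((n<.03)&(P[...,2]>.045)&(d>.1));print(u.min(),u.max(),v.min(),v.max())
cu,cv_=int(u.mean()),max(int(v.mean()),40)
cv2.imwrite("pics/c4.png",np.hstack([cv2.resize(z["im"],(400,300)),cv2.resize(z["im"][cv_-40:cv_+40,cu-40:cu+40],(400,400),interpolation=2)[:300]*1]) )
print(cu-40,cv_-40)
E
```

```text
time: 8.5
position: [0.4775, -0.0338, 0.178]
tool_rot: [-2.89, -0.548, -0.718]
ft_force: [-0.0, -0.9, -0.1]
grip_width: 0.69
grip_force: 0.0
8.5 [ 0.4775 -0.0338  0.178 ] [[0.823, 0.371, 0.43], [0.318, -0.928, 0.193], [0.471, -0.022, -0.882]] [-0.02 -0.92 -0.09] 0.6895857341561198 0.0
cam in tool [ 0.07   0.001 -0.163] axis [-0.256  0.     0.967]
627 0.058554722358424495 ((0.6068156361579895, 0.03781449794769287), 0.020063165575265884)
237 276 95 141
216 79
```

View pics/c4.png

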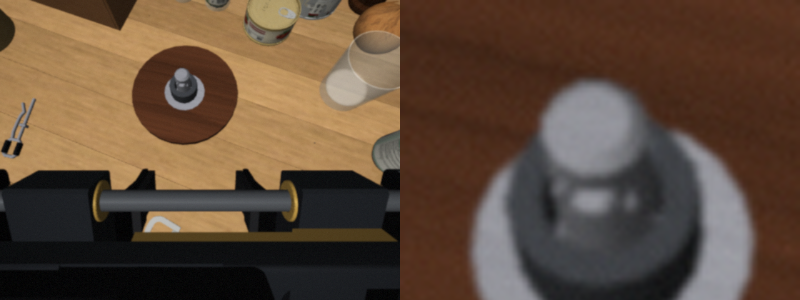

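The collar is seated: the ring centre is 0.5 mm off the spindle axis and its top is at z=0.0585. In the crop, the cross-hole's near mouth is the bright spot at (592,198), which is image pixel (254.4,118.6). I'll cast that ray onto the spindle cylinder to get the hole's yaw and height, and locate the clip.

Run:
```python
from h import *
z=np.load("w4.npz");K,R,t=z["K"],z["R"],z["t"];c=-R.T@t
A=np.array([.6073,.0378])
g=cv2.cvtColor(z["im"],cv2.COLOR_BGR2GRAY)
print(g[112:125,243:268])
def cyl(u,v):
    r=R.T@np.array([(u-K[0,2])/K[0,0],(v-K[1,2])/K[1,1],1]);o=c[:2]-A
    a=r[:2]@r[:2];b=2*o@r[:2];k=o@o-1e-4;D=b*b-4*a*k
    return c+r*(-b-np.sqrt(D))/(2*a) if D>0 else None
for u,v in((250.5,118.6),(254.4,118.6),(258.5,118.6),(254.4,116),(254.4,121)):
    X=cyl(u,v)
    if X is not None: w=A-X[:2];print(u,v,X.round(4),np.degrees(np.arctan2(w[1],w[0])).round(1))
w=A-c[:2];print("cam az",np.degrees(np.arctan2(w[1],w[0])))
# depth profile of mouth region
P=cloud(z["d"],K,R,t);n=np.hypot(P[...,0]-A[0],P[...,1]-A[1]);print((n[112:125,243:268:2]*1000).round(0).astype(int))
for f in("w2.npz",):
    z=np.load(f);K,R,t=z["K"],z["R"],z["t"];im=z["im"].astype(int);P=cloud(z["d"],K,R,t);print("spindle top",0)
    sub=im[60:180,0:75];
    bl=((sub.max(2)<45)).astype(np.uint8);k,l,s,ce=cv2.connectedComponentsWithStats(bl)
    for i in range(1,k):
        if s[i,4]>15:
            X=ray(ce[i,0],ce[i,1]+60,.0075,K,R,t);print("black",s[i],X.round(4))
    gr=((sub.max(2)-sub.min(2)<28)&(sub.max(2)>=45)).astype(np.uint8);v,u=np.where(gr);
    X=np.array([ray(a,b+60,.0045,K,R,t)[:2] for a,b in zip(u,v)]);print(len(X),X.mean(0),cv2.fitLine(X.astype(np.float32),2,0,.001,.001).ravel())
    cv2.imwrite("pics/clip.png",cv2.resize(z["im"][60:180,0:75],(375,600),interpolation=2))
```

```text
[[ 62  67  74  91 100 109 120 133 137 140 140 135 135 132 128 120 108  89
   72  62  49  48  45  49  57]
 [ 64  63  72  85  88  90  98 106 118 124 121 120 117 115 106  94  81  66
   56  51  48  45  44  47  52]
 [ 64  57  59  71  87  92  87  88  90  97  95  91  85  87  78  66  60  52
   50  49  50  46  45  41  47]
 [ 63  54  50  70  93  99  93  82  80  78  76  73  69  67  63  59  53  52
   53  48  48  47  46  43  44]
 [ 62  51  44  75 100 103  91  83  90  91  89  85  84  82  76  69  61  54
   59  58  54  47  44  43  41]
 [ 62  47  41  71  95  92  89  94 113 124 126 125 123 119 108  88  68  59
   69  74  57  47  48  42  40]
 [ 56  44  34  52  75  81  86 105 129 143 145 145 143 135 119  98  72  67
   85  89  67  50  49  44  39]
 [ 58  45  29  39  64  78  87 113 135 144 146 148 147 134 114  90  75  73
   91  95  72  52  43  42  40]
 [ 62  47  33  36  60  78  87 102 118 135 139 141 136 124 105  78  67  67
   84  82  64  50  46  43  41]
 [ 63  51  32  28  55  77  86  90  97 105 112 113 110 101  84  68  59  60
   66  64  55  45  45  51  51]
 [ 64  52  38  34  58  75  81  83  83  87  84  86 
[... 522 characters left out ...]
 10 12]
 [15 13 10 10  9  9  9  9  9 10 10 10 12]
 [14 13 10 10  9  9  9 10 10  9 10 10 12]
 [14 12 10  9 10 10 10 10 10 10 10 10 12]
 [14 12 10 10  7 10 10  9  9  9  9 10 12]
 [14 12 10 10  7  6  6  9  9 10 10  9 11]
 [14 12 10 10  8  7  7  9 10  9 10 10 12]
 [14 12 12 10  9  8  8  9 10 10  9  9 12]
 [14 12 12 10  9  9  9  9  9 10 10 10 12]
 [14 12 12 10  9  9  9  9  9  9 10 10 10]
 [15 13 12  9 10 10 10 10  9  9  9 10 10]
 [15 13 12  9  9  9  9  9 10  9 10  9 12]
 [15 14 12 10  9 10 10  8 10  9 10  9 13]]
spindle top 0
black [ 18  86   7  17 113] [0.4324 0.2716 0.0075]
black [ 37  89   7  17 108] [0.4365 0.2516 0.0075]
849 [0.4698112 0.2706404] [0.98594016 0.16709873 0.4698112  0.2706404 ]
```

View pics/clip.png

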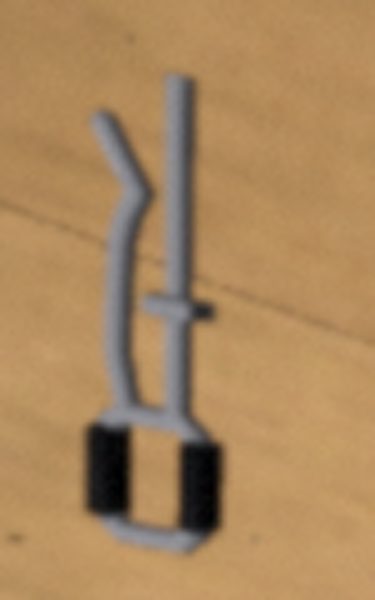

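The clip crop shows black sleeves at (107,470) and (200,485), the straight leg on the right with its tip at (180,80), the bent leg on the left and the stop at (178,310). The hole's yaw is still uncertain, about 8–19°. I'll take one closer view from azimuth 15° to pin it down.

```bash
cat > plan.py <<'E'
from h import *
def goto(Rt,pt):
    s=ctrl.get_state();T=Rn.from_rotvec(s["tool_rot"]).as_matrix();p=np.array(s["position"])
    print("turn deg",np.degrees(Rn.from_matrix(T.T@Rt).as_rotvec()).round(2),"shift(after turn)",(Rt.T@(np.array(pt)-p)).round(4),"shift(before)",(T.T@(np.array(pt)-p)).round(4))
def down(yaw,tilt=0): # tool x at yaw, z down, tilt>0 looks ahead
    return Rn.from_euler('z',yaw,degrees=True).as_matrix()@np.diag([1.,-1,-1])@Rn.from_euler('y',tilt,degrees=True).as_matrix()
E
python3 - <<'E'
from plan import *
Rt=down(15,36);ax=Rt@[-.256,0,.967];S=np.array([.6073,.0378,.073])
# spindle seen 7 deg above the axis
v=Rt@Rn.from_euler('y',9,degrees=True).as_matrix()@[-.256,0,.967]
cam=S-.21*v;p=cam-Rt@[.07,.001,-.163];print(v,cam,p);goto(Rt,p)
E
```

```text
[ 0.48562203  0.13012203 -0.86479159] [0.50531937 0.01047437 0.25460623] [0.54290341 0.02158026 0.0815915 ]
turn deg [-4.68  7.9   5.11] shift(after turn) [ 0.0056 -0.0368  0.1236] shift(before) [ 0.0255 -0.0253  0.124 ]
```

```bash
python3 -m handwheel '[[0.06,0,0,0,-4.7,7.9,5.1],[0.06,0.0056,-0.0368,0.03,0,0,0],[0.06,0,0,0.04,0,0,0],[0.06,0,0,0.04,0,0,0],[0.06,0,0,0,0,0,0],[0.06,0,0,0,0,0,0]]'; python3 col.py w5;python3 - <<'E'
from h import *
z=np.load("w5.npz");K,R,t=z["K"],z["R"],z["t"];P=cloud(z["d"],K,R,t);d=z["d"];A=np.array([.6073,.0378])
n=np.hypot(*(P[...,:2]-A).transpose(2,0,1))
v,u=np.where((n<.03)&(P[...,2]>.045)&(d>.1));b=(u.min()-2,v.min()-2);print(u.min(),u.max(),v.min(),v.max())
tp=(n<.02)&(P[...,2]>.083)&(d>.1);print("top",cv2.minEnclosingCircle(P[tp][:,:2].astype(np.float32)),np.median(P[tp][:,2]),np.percentile(P[tp][:,2],95))
w=A-(-R.T@t)[:2];print("cam az",np.degrees(np.arctan2(w[1],w[0])))
cv2.imwrite("pics/c5.png",cv2.resize(z["im"][b[1]:v.max()+3,b[0]:u.max()+3],None,fx=6,fy=6,interpolation=2))
E
```

```text
time: 9.3
position: [0.5444, 0.029, 0.0665]
tool_rot: [-2.873, -0.424, -0.847]
ft_force: [0.6, -0.8, -0.3]
grip_width: 0.691
grip_force: 0.0
9.3 [0.5444 0.029  0.0665] [[0.804, 0.298, 0.514], [0.233, -0.954, 0.189], [0.546, -0.032, -0.837]] [ 0.58 -0.79 -0.34] 0.6905354162652607 0.0
cam in tool [ 0.07   0.001 -0.163] axis [-0.256  0.     0.967]
257 319 121 194
top ((0.6070489287376404, 0.03812241554260254), 0.010233347304165363) 0.08603302810440408 0.08728487212172857
cam az 14.817551753299073
```

View pics/c5.png

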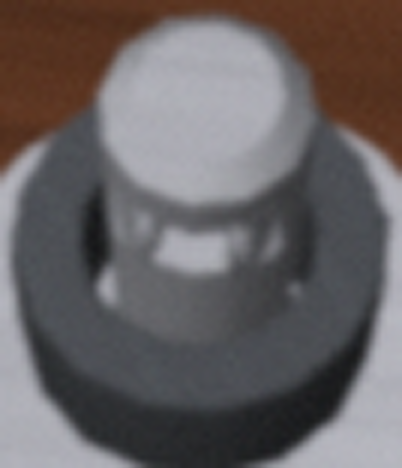

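The close view shows the hole's mouth as a bright trapezoid, about x 152–232 with its bottom edge near row 270. Its centre is roughly 1.5 mm left of the spindle centre (≈208), so the yaw is about 5–9°. I'll check this numerically with the depth of the points inside the hole.

```bash
cat > hole.py <<'E'
from h import *
import sys
z=np.load(sys.argv[1]);K,R,t=z["K"],z["R"],z["t"];d=z["d"];P=cloud(d,K,R,t);g=cv2.cvtColor(z["im"],cv2.COLOR_BGR2GRAY)
tp=(np.hypot(P[...,0]-.6073,P[...,1]-.0378)<.02)&(P[...,2]>.0845)&(d>.1)
# axis from silhouette of spindle sides, per row via cylinder surface fit
from scipy.optimize import least_squares
n0=np.hypot(P[...,0]-.6073,P[...,1]-.0378)
side=(n0<.0125)&(n0>.0085)&(((P[...,2]>.060)&(P[...,2]<.066))|((P[...,2]>.078)&(P[...,2]<.0815)))&(d>.1)
q=P[side][:,:2];f=least_squares(lambda c:np.hypot(*(q-c).T)-.01,[.6073,.0378],loss='soft_l1',f_scale=.0005);A=f.x
print("axis from side",len(q),A.round(5),"topc",cv2.minEnclosingCircle(P[tp][:,:2].astype(np.float32))[0])
n=np.hypot(P[...,0]-A[0],P[...,1]-A[1])
h=(n<.0083)&(P[...,2]>.064)&(P[...,2]<.080)&(d>.1);Q=P[h];print("hole pts",len(Q),Q.mean(0).round(4),Q[:,2].min(),Q[:,2].max())
w=A-Q[:,:2].mean(0);print("yaw from mean",np.degrees(np.arctan2(w[1],w[0])))
h2=h&(g>120)
Q=P[h2];w=A-Q[:,:2].mean(0);print(len(Q),"yaw bright",np.degrees(np.arctan2(w[1],w[0])))
w=A-(-R.T@t)[:2];az=np.arctan2(w[1],w[0]);L=np.array([-np.sin(az),np.cos(az)]);F=np.array([np.cos(az),np.sin(az)])
print("az",np.degrees(az))
vv=np.where(h.any(1))[0]
for v in vv:
    u=np.where(h[v])[0];l=(P[v,u,:2]-A)@L*1e3;k=(P[v,u,:2]-A)@F*1e3;print(v,u.min(),u.max(),"lat",l.min().round(1),l.max().round(1),"depth",k.mean().round(1),"z",P[v,u,2].mean().round(4))
E
python3 hole.py w5.npz
```

```text
axis from side 228 [0.60757 0.03802] topc (0.6068071722984314, 0.037918634712696075)
hole pts 32 [0.6005 0.0371 0.0702] 0.06924850527235629 0.07243194032086214
yaw from mean 7.181663094761945
31 yaw bright 7.957073960423844
az 14.906313903103957
156 282 282 lat 3.9 3.9 depth -6.7 z 0.0724
157 282 285 lat 2.2 4.0 depth -6.1 z 0.0702
158 282 292 lat -1.9 3.9 depth -6.8 z 0.0703
159 283 292 lat -1.9 3.3 depth -7.3 z 0.0701
160 286 292 lat -1.9 1.6 depth -7.9 z 0.07
```

Run:
```python
from plan import *
Rt=down(0,36);S=np.array([.6073,.0378,.073])
v=Rt@Rn.from_euler('y',9,degrees=True).as_matrix()@[-.256,0,.967]
p=S-.21*v-Rt@[.07,.001,-.163];print(p);goto(Rt,p+[0,0,.005])
```

```text
[0.54089969 0.0388     0.0815915 ]
turn deg [-11.3    3.08  13.26] shift(after turn) [ 0.0088 -0.0101 -0.0182] shift(before) [ 0.0103 -0.0113 -0.0166]
```

```bash
python3 -m handwheel '[[0.06,0,0,-0.018,-5.6,1.5,6.6],[0.06,0,0,0,-5.6,1.5,6.6],[0.06,0.009,-0.01,0,0,0,0],[0.06,0,0,0,0,0,0],[0.06,0,0,0,0,0,0]]'; python3 col.py w6; python3 hole.py w6.npz
```

```text
time: 9.98
position: [0.5412, 0.0354, 0.0828]
tool_rot: [-2.971, -0.11, -0.925]
ft_force: [0.7, -0.1, 0.7]
grip_width: 0.689
grip_force: 0.0
9.97 [0.5412 0.0354 0.0828] [[0.821, 0.076, 0.566], [0.059, -0.997, 0.048], [0.568, -0.006, -0.823]] [ 0.74 -0.08  0.74] 0.689066879166876 0.0
cam in tool [ 0.07   0.001 -0.163] axis [-0.256 -0.     0.967]
axis from side 201 [0.60755 0.03795] topc (0.606058657169342, 0.03785258159041405)
hole pts 29 [0.6005 0.0371 0.0701] 0.06889429408841184 0.07127504767966202
yaw from mean 6.57870289583844
29 yaw bright 6.57870289583844
az 3.926455512523481
166 272 281 lat -3.2 2.6 depth -5.9 z 0.0699
167 272 281 lat -3.2 2.5 depth -6.8 z 0.0703
168 272 281 lat -3.2 2.5 depth -7.4 z 0.07
169 274 278 lat -1.3 1.3 depth -8.1 z 0.07
```

Yaw is 6.8°, axis (0.6074,0.0379), hole height about 0.073. Now I'll move over the clip.

Run:
```python
from plan import *
goto(down(10,0),[.425,.262,.19])
```

```text
turn deg [  1.34 -34.56  -5.6 ] shift(after turn) [-0.0748 -0.2433 -0.1077] shift(before) [-0.0208 -0.2354 -0.1433]
```

```bash
python3 -m handwheel '[[0.06,-0.004,-0.03,-0.04,0,0,0],[0.06,-0.004,-0.05,-0.03,0,0,0],[0.06,-0.004,-0.05,-0.028,0,0,0],[0.06,-0.004,-0.05,-0.028,0,0,0],[0.06,-0.004,-0.05,-0.018,0,0,0],[0.06,0,0,0,0.3,-8.7,-1.4],[0.06,0,0,0,0.3,-8.7,-1.4],[0.06,0,0,0,0.3,-8.7,-1.4],[0.06,0,0,0,0.3,-8.7,-1.4],[0.06,0,0,0,0,0,0],[0.06,0,0,0,0,0,0]]'; python3 col.py w7
cat > clip.py <<'E'
from plan import *
import sys
z=np.load(sys.argv[1]);K,R,t=z["K"],z["R"],z["t"];im=z["im"].astype(int);d=z["d"];P=cloud(d,K,R,t)
reg=(np.hypot(P[...,0]-.47,P[...,1]-.265)<.085)&(d>.1)&(P[...,2]<.05)&(P[...,2]>-.02)
bl=(reg&(im.max(2)<50)).astype(np.uint8);k,l,s,ce=cv2.connectedComponentsWithStats(bl)
c=[]
for i in np.argsort(-s[1:,4])[:2]+1:
    v,u=np.where(l==i);X=np.array([ray(a,b,.006,K,R,t)[:2] for a,b in zip(u,v)]);r=cv2.minAreaRect((X*1000).astype(np.float32))
    print(s[i],np.round(r[0],1),np.round(r[1],1),round(r[2],1));c.append(np.array(r[0])/1000)
c.sort(key=lambda q:-q[1]);y=(c[0]-c[1]);print("sep",np.hypot(*y),"centre",(c[0]+c[1])/2,"yaw by sleeves",np.degrees(np.arctan2(-y[0],y[1])))
gr=reg&(im.max(2)-im.min(2)<30)&(im.max(2)>=60);v,u=np.where(gr);X=np.array([ray(a,b,.0045,K,R,t)[:2] for a,b in zip(u,v)])
e=(c[0]+c[1])/2;yaw=np.arctan2(-y[0],y[1])
for _ in range(6):
    L=np.array([-np.sin(yaw),np.cos(yaw)]);F=np.array([np.cos(yaw),np.sin(yaw)])
    a=(X-e)@F;b=(X-e)@L
    m=(abs(b+.005)<.006)&(a>.022)&(a<.092)&~((a>.033)&(a<.043))
    f=np.polyfit(a[m],b[m],1);yaw+=np.arctan(f[0])
print("leg yaw",np.degrees(yaw),"offset",f[1],"tip a",np.percentile(a[m],99.5),m.sum())
goto(down(np.degrees(yaw)),[*e,.004])
E
python3 clip.py w7.npz
```

```text
time: 11.4
position: [0.4713, 0.1717, 0.142]
tool_rot: [-3.123, -0.3, 0.06]
ft_force: [-0.7, -0.4, -1.0]
grip_width: 0.69
grip_force: 0.0
11.4 [0.4713 0.1717 0.142 ] [[0.981, 0.19, -0.039], [0.19, -0.982, 0.0], [-0.038, -0.007, -0.999]] [-0.71 -0.37 -0.99] 0.690353905111705 0.0
cam in tool [ 0.07   0.001 -0.163] axis [-0.256  0.     0.967]
[180 203   7  20 109] [434.8 252.9] [19.2  5.5] 10.4
[159 203   7  19 108] [431.4 272.5] [18.2  5.7] 10.6
sep 0.019916081095214064 centre [0.43307735 0.26267261] yaw by sleeves 9.68335548853614
leg yaw 10.253174764427195 offset -0.004354264794462951 tip a 0.08658805913029875 298
turn deg [-0.43  2.13  0.75] shift(after turn) [-0.0212 -0.0961  0.1385] shift(before) [-0.0147 -0.0953  0.1399]
```

```bash
python3 -m handwheel '[[0.06,-0.011,-0.048,0.02,-0.4,2.1,0.75],[0.05,-0.010,-0.048,0.03,0,0,0],[0.05,0,0,0.02,0,0,0],[0.05,0,0,0,0,0,0],[0.05,0,0,0,0,0,0]]'; python3 -c "
from plan import *
st();goto(down(10.2),[.4331,.2627,.004])"
```

```text
time: 12.08
position: [0.4335, 0.2621, 0.0749]
tool_rot: [-3.128, -0.279, -0.002]
ft_force: [0.4, 0.3, -0.3]
grip_width: 0.577
grip_force: 0.0
12.07 [0.4335 0.2621 0.0749] [[0.984, 0.177, 0.001], [0.177, -0.984, 0.001], [0.001, -0.001, -1.0]] [ 0.38  0.29 -0.31] 0.5765359288574372 0.0
turn deg [-0.06 -0.07 -0.02] shift(after turn) [-0.0003 -0.0006  0.0709] shift(before) [-0.0004 -0.0005  0.0709]
```

```bash
python3 -m handwheel '[[0.05,0,-0.0005,0.030,0,0,0],[0.05,0,0,0.025,0,0,0],[0.05,0,0,0.012,0,0,0],[0.05,0,0,0.004,0,0,0],[0.05,0,0,0,0,0,0],[0.01,0,0,0,0,0,0],[0.01,0,0,0,0,0,0],[0.01,0,0,0,0,0,0],[0.01,0,0,0,0,0,0],[0.01,0,0,0,0,0,0]]' 45
```

```text
time: 13.32
position: [0.433, 0.2632, 0.0028]
tool_rot: [-3.128, -0.28, 0.001]
ft_force: [-0.7, -0.2, 1.3]
grip_width: 0.287
grip_force: 45.0
```

```bash
python3 -m handwheel '[[0.01,0,0,-0.02,0,0,0],[0.01,0,0,-0.05,0,0,0],[0.01,0,0,-0.06,0,0,0],[0.01,0,0,-0.02,0,0,0],[0.01,0,0,0,0,0,0],[0.01,0,0,0,0,0,0]]'; python3 col.py w8
cat > inhand.py <<'E'
from plan import *
import sys
z=np.load(sys.argv[1]);K,R,t,T,p=[z[k] for k in("K","R","t","T","p")];im=z["im"].astype(int);d=z["d"]
Q=(cloud(d,K,R,t)-p)@T
m=(d>.05)&(abs(Q[...,2])<.02)&(Q[...,0]>.015)&(Q[...,0]<.1)&(abs(Q[...,1])<.04)
q=Q[m];print(len(q),q.min(0).round(4),q.max(0).round(4))
# clip y is -tool y; straight leg at tool y ~ +5mm
l=(abs(q[:,1]-.005)<.006)&~((q[:,0]>.032)&(q[:,0]<.045));a=q[l]
for _ in range(5):
    f=np.polyfit(a[:,0],a[:,1],1);r=q[:,1]-np.polyval(f,q[:,0]);l=(abs(r)<.004)&~((q[:,0]>.032)&(q[:,0]<.045))&(q[:,0]>.02);a=q[l]
g=np.polyfit(a[:,0],a[:,2],1)
print("leg in tool: yaw deg",np.degrees(np.arctan(f[0])).round(2),"y@0",f[1].round(4),"pitch",np.degrees(np.arctan(g[0])).round(2),"z top@0",g[1].round(4),"tip x",np.percentile(a[:,0],99.5).round(4))
s=(abs(q[:,1]-.005)<.0065)&(q[:,0]>.03)&(q[:,0]<.05)&(q[:,2]<np.median(a[:,2])-.001);print("stop x",q[s][:,0].min() if s.any() else 0,q[s][:,0].max() if s.any() else 0)
for x in(.03,.05,.06,.07,.08):
    b=a[abs(a[:,0]-x)<.004];print(x,len(b),np.median(b[:,1]).round(4),np.median(b[:,2]).round(4))
E
python3 inhand.py w8.npz
```

```text
time: 14.08
position: [0.432, 0.2624, 0.1509]
tool_rot: [3.128, 0.281, -0.006]
ft_force: [1.1, -0.1, -0.8]
grip_width: 0.291
grip_force: 45.0
14.07 [0.432  0.2624 0.1509] [[0.984, 0.178, -0.003], [0.178, -0.984, -0.001], [-0.004, 0.001, -1.0]] [ 1.09 -0.11 -0.84] 0.2913682128756117 44.99206244945526
cam in tool [ 0.07   0.001 -0.163] axis [-0.256  0.     0.967]
2942 [ 0.015  -0.0121 -0.0077] [0.0869 0.0111 0.001 ]
leg in tool: yaw deg -0.23 y@0 0.0059 pitch 0.14 z top@0 -0.0042 tip x 0.0868
stop x 0.03079126370011162 0.049773548443131733
0.03 101 0.0057 -0.0041
0.05 166 0.0056 -0.004
0.06 171 0.0059 -0.0041
0.07 172 0.0056 -0.004
0.08 180 0.0055 -0.0041
```

```bash
cat > ins.py <<'E'
from plan import *
import sys
A=np.array([.6074,.0379]);y=np.radians(6.8);F=np.array([np.cos(y),np.sin(y)]);L=np.array([-F[1],F[0]])
s=st();T=Rn.from_rotvec(s["tool_rot"]).as_matrix();p=np.array(s["position"])
tip=p+T@[.0868,.0057,-.0016];seat=p+T@[.0503,.0057,-.0016]
for n,X in(("tip",tip),("seat",seat)): print(n,"along",((X[:2]-A)@F*1e3).round(2),"left",((X[:2]-A)@L*1e3).round(2),"z",X[2].round(4))
if len(sys.argv)>1:
    g=float(sys.argv[1]);goto(down(6.8),[*(A-(.0868+g)*F+.0057*L),float(sys.argv[2])])
E
python3 ins.py .03 .0711
```

```text
14.12 [0.4318 0.2623 0.1506] [[0.984, 0.178, -0.004], [0.178, -0.984, -0.002], [-0.004, 0.001, -1.0]] [-0.14  0.36 -0.49] 0.29407105634477915 44.992135763168335
tip along -60.76 left 243.19 z 0.1518
seat along -97.19 left 241.0 z 0.152
turn deg [0.05 0.25 3.45] shift(after turn) [0.031  0.238  0.0795] shift(before) [0.0169 0.2393 0.0796]
```

```bash
python3 -m handwheel '[[0.01,0,0.025,0,0,0.25,3.45],[0.01,0.008,0.055,0,0,0,0],[0.01,0.008,0.055,0,0,0,0],[0.01,0.007,0.055,0.01,0,0,0],[0.01,0.006,0.035,0.02,0,0,0],[0.01,0,0.013,0.02,0,0,0],[0.01,0,0,0.015,0,0,0],[0.01,0,0,0,0,0,0],[0.01,0,0,0,0,0,0]]'; python3 ins.py .03 .0711
```

```text
time: 15.25
position: [0.4919, 0.0314, 0.088]
tool_rot: [-3.135, -0.188, -0.006]
ft_force: [-0.0, -0.5, -1.1]
grip_width: 0.292
grip_force: 45.0
15.25 [0.4919 0.0314 0.088 ] [[0.993, 0.12, 0.004], [0.12, -0.993, 0.001], [0.004, -0.001, -1.0]] [-0.03 -0.55 -1.05] 0.29236897717812244 44.99219477176666
tip along -28.69 left 1.59 z 0.0899
seat along -65.19 left 1.55 z 0.0898
turn deg [-0.04 -0.23  0.07] shift(after turn) [-0.0013  0.0015  0.0169] shift(before) [-0.0014  0.0015  0.0169]
```

```bash
python3 -m handwheel '[[0.01,0,0.0015,0.010,0,-0.2,0],[0.01,0,0,0.007,0,0,0],[0.01,0,0,0,0,0,0],[0.01,0,0,0,0,0,0]]'; python3 ins.py .015 .0711; python3 -m handwheel '[[0.01,0,0,0,0,0,0]]'; python3 ins.py .015 .0711
```

```text
time: 15.75
position: [0.4919, 0.0291, 0.0705]
tool_rot: [-3.135, -0.186, 0.0]
ft_force: [-0.6, 0.7, -0.8]
grip_width: 0.288
grip_force: 45.0
15.75 [0.4919 0.0291 0.0705] [[0.993, 0.118, -0.0], [0.118, -0.993, 0.001], [-0.0, -0.001, -1.0]] [-0.56  0.73 -0.82] 0.2882378381117757 44.99213218688965
tip along -28.93 left -0.78 z 0.0721
seat along -65.43 left -0.78 z 0.0721
turn deg [-0.04  0.01  0.  ] shift(after turn) [ 0.0139 -0.0008 -0.0006] shift(before) [ 0.0139 -0.0008 -0.0006]
time: 15.88
position: [0.4921, 0.0291, 0.0708]
tool_rot: [-3.135, -0.186, -0.0]
ft_force: [0.1, -0.1, -1.1]
grip_width: 0.286
grip_force: 45.0
15.88 [0.4921 0.0291 0.0708] [[0.993, 0.118, 0.0], [0.118, -0.993, 0.001], [0.0, -0.001, -1.0]] [ 0.1  -0.12 -1.1 ] 0.28649725158656686 44.992207288742065
tip along -28.78 left -0.82 z 0.0724
seat along -65.28 left -0.82 z 0.0724
turn deg [-0.04 -0.02 -0.  ] shift(after turn) [ 0.0138 -0.0008 -0.0003] shift(before) [ 0.0138 -0.0008 -0.0003]
```

```bash
python3 -m handwheel '[[0.01,0.008,-0.0008,-0.0003,0,0,0],[0.01,0.007,0,0,0,0,0],[0.01,0,0,0,0,0,0],[0.01,0.002,0,0,0,0,0],[0.01,0.001,0,0,0,0,0],[0.01,0,0,0,0,0,0]]'; python3 ins.py .0 .0711
```

```text
time: 16.62
position: [0.5096, 0.0319, 0.0708]
tool_rot: [-3.135, -0.186, 0.0]
ft_force: [0.5, 0.0, -1.4]
grip_width: 0.294
grip_force: 45.0
16.62 [0.5096 0.0319 0.0708] [[0.993, 0.118, -0.0], [0.118, -0.993, 0.001], [-0.0, -0.001, -1.0]] [ 0.47  0.01 -1.42] 0.2940405009036105 44.992108941078186
tip along -11.01 left -0.08 z 0.0724
seat along -47.51 left -0.07 z 0.0724
turn deg [-0.03  0.01 -0.  ] shift(after turn) [ 0.011  -0.0001 -0.0003] shift(before) [ 0.011  -0.0001 -0.0003]
```

Lined up within 0.3 mm. I'll go in 1 mm per row and watch the force.

```bash
python3 -m handwheel '[[0.01,0.001,0,-0.0003,0,0,0],[0.01,0.001,0,0,0,0,0],[0.01,0.001,0,0,0,0,0],[0.01,0,0,0,0,0,0]]'; python3 ins.py .0 .0711
```

```text
time: 17.12
position: [0.5127, 0.0323, 0.0711]
tool_rot: [-3.135, -0.186, 0.0]
ft_force: [0.8, -0.5, -0.9]
grip_width: 0.286
grip_force: 45.0
17.12 [0.5127 0.0323 0.0711] [[0.993, 0.118, -0.0], [0.118, -0.993, 0.001], [-0.0, -0.001, -1.0]] [ 0.8  -0.48 -0.85] 0.2858446137548055 44.991955161094666
tip along -7.91 left -0.03 z 0.0727
seat along -44.41 left -0.03 z 0.0727
turn deg [-0.03  0.01 -0.  ] shift(after turn) [ 0.0079 -0.      0.    ] shift(before) [ 0.0079 -0.      0.    ]
```

Tip 2 mm inside with no force. Continuing.

```bash
python3 -m handwheel '[[0.01,0.0015,0,0,0,0,0],[0.01,0.0015,0,0,0,0,0],[0.01,0.0015,0,0,0,0,0],[0.01,0,0,0,0,0,0]]'; python3 -m handwheel '[[0.01,0.0015,0,0,0,0,0],[0.01,0.0015,0,0,0,0,0],[0.01,0.0015,0,0,0,0,0],[0.01,0,0,0,0,0,0]]';python3 ins.py .0 .0711
```

```text
time: 17.62
position: [0.5172, 0.0329, 0.0711]
tool_rot: [-3.135, -0.186, 0.0]
ft_force: [0.4, 0.4, -1.1]
grip_width: 0.291
grip_force: 45.0
time: 18.12
position: [0.5217, 0.0334, 0.0711]
tool_rot: [-3.135, -0.186, 0.0]
ft_force: [0.2, -0.1, -1.0]
grip_width: 0.289
grip_force: 45.0
18.12 [0.5217 0.0334 0.0711] [[0.993, 0.118, -0.0], [0.118, -0.993, 0.001], [-0.0, -0.001, -1.0]] [ 0.2  -0.1  -0.97] 0.2893155483399197 44.99207675457001
tip along 1.17 left -0.03 z 0.0727
seat along -35.33 left -0.03 z 0.0727
turn deg [-0.04  0.01 -0.  ] shift(after turn) [-0.0012 -0.      0.    ] shift(before) [-0.0012 -0.      0.    ]
```

```bash
python3 -m handwheel '[[0.01,0.0025,0,0,0,0,0],[0.01,0.0025,0,0,0,0,0],[0.01,0.0025,0,0,0,0,0],[0.01,0,0,0,0,0,0]]'; python3 -m handwheel '[[0.01,0.002,0,0,0,0,0],[0.01,0.002,0,0,0,0,0],[0.01,0.002,0,0,0,0,0],[0.01,0,0,0,0,0,0]]'; python3 -m handwheel '[[0.01,0.0015,0,0,0,0,0],[0.01,0.0015,0,0,0,0,0],[0.01,0,0,0,0,0,0]]'; python3 ins.py
```

```text
time: 18.62
position: [0.5292, 0.0343, 0.0711]
tool_rot: [-3.135, -0.186, 0.0]
ft_force: [0.1, 0.1, -0.4]
grip_width: 0.289
grip_force: 45.0
time: 19.12
position: [0.5351, 0.0351, 0.0711]
tool_rot: [-3.135, -0.186, 0.0]
ft_force: [-0.0, -0.3, -0.1]
grip_width: 0.288
grip_force: 45.0
time: 19.5
position: [0.5371, 0.0356, 0.0707]
tool_rot: [-3.135, -0.187, 0.003]
ft_force: [-3.5, 2.0, -0.8]
grip_width: 0.288
grip_force: 45.0
19.5 [0.5371 0.0356 0.0707] [[0.993, 0.119, -0.002], [0.119, -0.993, 0.001], [-0.002, -0.001, -1.0]] [-3.53  1.99 -0.77] 0.2879409386430947 45.00762641429901
tip along 16.7 left 0.36 z 0.0721
seat along -19.8 left 0.35 z 0.0722
```

```bash
python3 -m handwheel '[[0.01,0.001,0,0,0,0,0],[0.01,0.001,0,0,0,0,0],[0.01,0,0,0,0,0,0]]';python3 -m handwheel '[[0.01,0.001,0,0,0,0,0],[0.01,0.001,0,0,0,0,0],[0.01,0,0,0,0,0,0]]'; python3 ins.py
```

```text
time: 19.88
position: [0.5376, 0.0357, 0.0703]
tool_rot: [-3.135, -0.187, 0.008]
ft_force: [-6.8, 0.9, -0.3]
grip_width: 0.29
grip_force: 45.0
time: 20.25
position: [0.538, 0.0357, 0.0698]
tool_rot: [-3.135, -0.187, 0.014]
ft_force: [-9.9, 0.9, 1.5]
grip_width: 0.288
grip_force: 45.0
20.25 [0.538  0.0357 0.0698] [[0.993, 0.119, -0.009], [0.119, -0.993, 0.0], [-0.009, -0.001, -1.0]] [-9.88  0.85  1.48] 0.2878998719581336 45.01563370227814
tip along 17.67 left 0.36 z 0.0707
seat along -18.83 left 0.36 z 0.071
```

```bash
python3 -m handwheel '[[0.01,0,0,-0.0012,0,0.6,0],[0.01,0,0,0,0,0,0],[0.01,0,0,0,0,0,0]]'; python3 ins.py; python3 -m handwheel '[[0.01,0.001,0,0,0,0,0],[0.01,0,0,0,0,0,0]]'; python3 ins.py
```

```text
time: 20.62
position: [0.5394, 0.036, 0.0711]
tool_rot: [-3.135, -0.187, -0.008]
ft_force: [-5.7, 0.9, -1.8]
grip_width: 0.289
grip_force: 45.0
20.62 [0.5394 0.036  0.0711] [[0.993, 0.119, 0.005], [0.119, -0.993, 0.002], [0.005, -0.001, -1.0]] [-5.66  0.93 -1.79] 0.28867854865814063 45.01124024391174
tip along 19.01 left 0.46 z 0.0732
seat along -17.49 left 0.45 z 0.073
time: 20.88
position: [0.5398, 0.036, 0.071]
tool_rot: [-3.135, -0.187, -0.006]
ft_force: [-7.6, -0.4, -0.8]
grip_width: 0.289
grip_force: 45.0
20.88 [0.5398 0.036  0.071 ] [[0.993, 0.119, 0.003], [0.119, -0.993, 0.002], [0.004, -0.001, -1.0]] [-7.59 -0.36 -0.76] 0.28862942783681655 45.011828541755676
tip along 19.47 left 0.4 z 0.0729
seat along -17.03 left 0.39 z 0.0727
```

```bash
python3 -m handwheel '[[0.01,0.001,0,-0.0002,0,0.1,0],[0.01,0.001,0,-0.0002,0,0.1,0],[0.01,0,0,0,0,0,0]]'; python3 ins.py; python3 -m handwheel '[[0.01,0.001,0,-0.0002,0,0.1,0],[0.01,0,0,0,0,0,0]]'; python3 ins.py
```

```text
time: 21.25
position: [0.5423, 0.0364, 0.0714]
tool_rot: [-3.134, -0.187, -0.013]
ft_force: [-4.1, 1.1, -2.0]
grip_width: 0.288
grip_force: 45.0
21.25 [0.5423 0.0364 0.0714] [[0.993, 0.119, 0.008], [0.119, -0.993, 0.002], [0.008, -0.001, -1.0]] [-4.13  1.05 -1.98] 0.2877847706208755 45.01183032989502
tip along 21.96 left 0.52 z 0.0737
seat along -14.53 left 0.5 z 0.0734
time: 21.5
position: [0.5434, 0.0365, 0.0717]
tool_rot: [-3.134, -0.187, -0.016]
ft_force: [-5.8, 1.6, -2.5]
grip_width: 0.29
grip_force: 45.0
21.5 [0.5434 0.0365 0.0717] [[0.993, 0.119, 0.01], [0.119, -0.993, 0.002], [0.01, -0.001, -1.0]] [-5.82  1.57 -2.51] 0.2902260678139916 45.01488983631134
tip along 23.07 left 0.49 z 0.0742
seat along -13.43 left 0.48 z 0.0738
```

Now slightly high and nose-up, so I'll take that back a little and keep going.

```bash
python3 -m handwheel '[[0.01,0.001,0,0.0007,0,-0.4,0],[0.01,0.001,0,0,0,0,0],[0.01,0,0,0,0,0,0]]'; python3 ins.py; python3 -m handwheel '[[0.01,0.001,0,0,0,0,0],[0.01,0,0,0,0,0,0]]'; python3 ins.py
```

```text
time: 21.88
position: [0.5454, 0.0367, 0.0712]
tool_rot: [-3.135, -0.187, -0.005]
ft_force: [-6.2, 2.1, -1.2]
grip_width: 0.289
grip_force: 45.0
21.88 [0.5454 0.0367 0.0712] [[0.993, 0.119, 0.003], [0.119, -0.993, 0.001], [0.003, -0.001, -1.0]] [-6.2   2.13 -1.17] 0.2885002022647214 45.019782185554504
tip along 25.12 left 0.47 z 0.073
seat along -11.38 left 0.45 z 0.0729
time: 22.12
position: [0.5474, 0.037, 0.0715]
tool_rot: [-3.135, -0.187, -0.008]
ft_force: [-4.6, 1.2, -1.8]
grip_width: 0.29
grip_force: 45.0
22.12 [0.5474 0.037  0.0715] [[0.993, 0.119, 0.005], [0.119, -0.993, 0.002], [0.005, -0.001, -1.0]] [-4.56  1.23 -1.78] 0.29033385147236807 45.021958351135254
tip along 27.12 left 0.51 z 0.0736
seat along -9.38 left 0.49 z 0.0734
```

```bash
python3 -m handwheel '[[0.01,0.001,0,0.0003,0,-0.2,0],[0.01,0.001,0,0,0,0,0],[0.01,0,0,0,0,0,0]]'; python3 -m handwheel '[[0.01,0.001,0,0,0,0,0],[0.01,0.001,0,0,0,0,0],[0.01,0,0,0,0,0,0]]'; python3 ins.py
```

```text
time: 22.5
position: [0.552, 0.0374, 0.0724]
tool_rot: [-3.135, -0.187, -0.012]
ft_force: [0.3, 2.7, -3.1]
grip_width: 0.288
grip_force: 45.0
time: 22.88
position: [0.5533, 0.0375, 0.0722]
tool_rot: [-3.135, -0.187, -0.009]
ft_force: [-2.1, 3.5, -1.4]
grip_width: 0.291
grip_force: 45.0
22.88 [0.5533 0.0375 0.0722] [[0.993, 0.119, 0.006], [0.119, -0.993, 0.002], [0.006, -0.001, -1.0]] [-2.13  3.54 -1.39] 0.2910162532974069 45.04646837711334
tip along 33.03 left 0.32 z 0.0743
seat along -3.47 left 0.31 z 0.0741
```

```bash
python3 -m handwheel '[[0.01,0.001,0,0.0008,0,-0.3,0],[0.01,0.001,0,0,0,0,0],[0.01,0,0,0,0,0,0]]'; python3 ins.py;python3 -m handwheel '[[0.01,0.001,0,0,0,0,0],[0.01,0,0,0,0,0,0]]'; python3 ins.py
```

```text
time: 23.25
position: [0.5555, 0.0374, 0.0715]
tool_rot: [-3.135, -0.186, -0.002]
ft_force: [0.4, 3.9, -1.5]
grip_width: 0.288
grip_force: 45.0
23.25 [0.5555 0.0374 0.0715] [[0.993, 0.118, 0.001], [0.118, -0.993, 0.001], [0.001, -0.001, -1.0]] [ 0.39  3.94 -1.48] 0.2879878068923792 45.038087368011475
tip along 35.24 left -0.11 z 0.0732
seat along -1.26 left -0.1 z 0.0732
time: 23.5
position: [0.556, 0.0374, 0.0713]
tool_rot: [-3.135, -0.186, -0.0]
ft_force: [-0.8, 2.6, -0.8]
grip_width: 0.289
grip_force: 45.0
23.5 [0.556  0.0374 0.0713] [[0.993, 0.118, 0.0], [0.118, -0.993, 0.001], [0.0, -0.001, -1.0]] [-0.76  2.57 -0.83] 0.2885232398098389 45.03320932388306
tip along 35.73 left -0.13 z 0.073
seat along -0.77 left -0.13 z 0.073
```

```bash
python3 -m handwheel '[[0.01,0.001,0,0,0,0,0],[0.01,0,0,0,0,0,0]]'; python3 ins.py;python3 -m handwheel '[[0.01,0.001,0,0,0,0,0],[0.01,0,0,0,0,0,0]]'; python3 ins.py
```

```text
time: 23.75
position: [0.5563, 0.0374, 0.0711]
tool_rot: [-3.136, -0.186, 0.002]
ft_force: [-2.7, 2.7, 0.1]
grip_width: 0.289
grip_force: 45.0
23.75 [0.5563 0.0374 0.0711] [[0.993, 0.118, -0.001], [0.118, -0.993, 0.0], [-0.001, -0.001, -1.0]] [-2.66  2.74  0.05] 0.2888632994392955 45.028515458106995
tip along 35.98 left -0.13 z 0.0725
seat along -0.52 left -0.13 z 0.0726
time: 24.0
position: [0.5565, 0.0374, 0.0708]
tool_rot: [-3.136, -0.186, 0.005]
ft_force: [-5.0, 3.6, 0.4]
grip_width: 0.285
grip_force: 45.0
24.0 [0.5565 0.0374 0.0708] [[0.993, 0.118, -0.003], [0.118, -0.993, 0.0], [-0.003, -0.001, -1.0]] [-4.97  3.64  0.44] 0.28479248419739156 45.02317428588867
tip along 36.17 left -0.14 z 0.0721
seat along -0.33 left -0.14 z 0.0723
```

The push force now rises with hardly any travel, with the seat point at −0.3 mm, so the clip is home on its stop. I'll relax the push, open and leave.

```bash
python3 -m handwheel '[[0.01,-0.0015,0,0,0,0,0],[0.01,0,0,0,0,0,0],[0.05,0,0,0,0,0,0],[0.05,0,0,0,0,0,0],[0.05,0,0,0,0,0,0],[0.05,0,0,-0.015,0,0,0],[0.05,0,0,-0.03,0,0,0],[0.05,-0.01,0,-0.05,0,0,0],[0.05,-0.03,0,-0.04,0,0,0],[0.05,-0.03,0,0,0,0,0],[0.05,0,0,0,0,0,0],[0.05,0,0,0,0,0,0]]'; python3 col.py w9
python3 - <<'E'
from h import *
z=np.load("w9.npz");K,R,t,d=z["K"],z["R"],z["t"],z["d"];P=cloud(d,K,R,t)
A=np.array([.6074,.0379]);y=np.radians(6.8);F=np.array([np.cos(y),np.sin(y)]);L=np.array([-F[1],F[0]])
a=(P[...,:2]-A)@F;b=(P[...,:2]-A)@L
m=(d>.1)&(P[...,2]>.066)&(P[...,2]<.084)&(abs(b)<.004)&(a>.012)&(a<.06);print("leg beyond",m.sum(),"tip",np.percentile(a[m],99),"lat",b[m].mean(),"z top",np.median(P[m][:,2]))
m=(d>.1)&(P[...,2]>.066)&(P[...,2]<.084)&(abs(b)<.03)&(a<-.012)&(a>-.08);print("eye back",np.percentile(a[m],1),"z",np.percentile(P[m][:,2],[5,50,95]))
m=(d>.1)&(abs(P[...,2]-.058)<.003)&(np.hypot(a,b)<.024);print("collar",m.sum(),cv2.minEnclosingCircle(P[m][:,:2].astype(np.float32)),np.median(P[m][:,2]))
cv2.imwrite("pics/f.png",z["im"])
E
```

```text
time: 25.5
position: [0.4874, 0.0291, 0.2069]
tool_rot: [-3.135, -0.186, -0.002]
ft_force: [-0.8, 0.0, -1.1]
grip_width: 0.573
grip_force: 0.0
25.5 [0.4874 0.0291 0.2069] [[0.993, 0.118, 0.001], [0.118, -0.993, 0.001], [0.001, -0.001, -1.0]] [-0.76  0.04 -1.06] 0.5728977821708156 0.0
cam in tool [ 0.07   0.001 -0.163] axis [-0.256  0.     0.967]
leg beyond 197 tip 0.03536861379017353 lat 0.0013565665230909638 z top 0.0783054060682261
eye back -0.06503644203340167 z [0.06672324 0.0703287  0.07474957]
collar 685 ((0.6073287129402161, 0.038121696561574936), 0.020060867071151733) 0.058344300486651644
```

View pics/f.png

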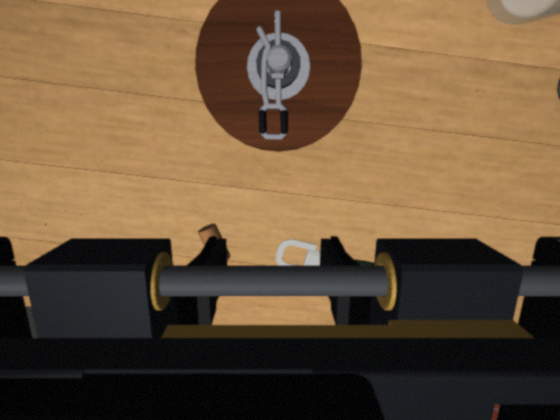

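The picture shows the clip through the spindle: tip at (277,15), eye at (273,122), bent leg snapped round the left side and the stop against the spindle. The collar is flat and centred. The leg tip at 35.4 mm and the back of the eye at −65 mm match fully home to about 1 mm.

```bash
python3 -c "
from bench import ctrl
print(ctrl.close_job())"
```

```text
the job is handed in; nothing more can be done
None
```

The job is handed in: the collar lies flat round the spindle and the clip is snapped on and home to within about 1 mm by the last picture, at 25.5 s of the 72 s, but no verdict was returned.

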